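# Find the stamped dish crate and send it to dispatch

## Robot

A 6-joint arm with a two-finger parallel gripper is mounted at the origin on the work surface. World frame = base frame: x ahead of the robot, y to its left, z up, the work surface at z = 0. Lengths are in m, angles in rad, forces in N, time in s.
With the tool pointing down it reaches from about 0.35 to 0.875 m from the base axis. Payload 15.5 kg.
Tool frame: the origin (TCP) lies at the very end of the fingers, on their centre line; the grasp point (between the pads) lies 19 mm behind it; z points along the fingers, y is the line along which they close (so a half turn about z gives the same grasp; the last joint's range is limited). The gripper opens to 85 mm and grips with 20 to 120 N. Pads are 22 mm wide; open, the fingers measure 114 mm over their backs; the gripper's body (76 mm by 85 mm) begins 54 mm behind the grasp point. The pads swing forward as they close: fully open they stand 13 mm farther back than shut.
Start: joints at [-1.234, 0.494, 1.345, -0, 1.302, -0.096], TCP at [0.262, -0.567, 0.231] pointing down, gripper open.
Joint ranges: [-2.91, 2.91], [-0.82, 2.16], [0.22, 2.67], [-1.22, 4.37], [0.12, 2.79], [-3.08, 3.08]. Speed limits (rad/s): [1.89, 1.89, 2.57, 3.01, 3.01, 3.01].

## Interface

Orientations are given as a unit quaternion [x, y, z, w].
In Python, from cell import manip gives the robot as it stands.
- The arm moves only by the shell command python3 -m crank 'ROWS' [OPENING]. ROWS is JSON, a list of rows, each a list of 2 entries, a list of its own where there are three numbers: the shift along the tool's x, y, z in cm, then the turn, a rotation vector about the tool's x, y, z in rad. A call has 1 to 5 rows; each row shifts and turns the commanded pose from where the row before left it, along the tool's axes as they then stand; what a row does not reach is not made up. A row lasts 1/10 s, in which the tool goes at most 50 mm and 8.59 degrees, less where a joint would pass 70% of its speed; a pose out of reach is approached as far as the arm can. A call with a gripper value outside its range is refused whole. OPENING is the finger opening in cm, from 0 to 8.54, set as the call begins (- or left out, the last holds). The fingers move at their own pace and stop on an object; the grip force is fixed at half the most. Time passes only in rows, so rows that do not move let the fingers close. It gives the time, the measured TCP pose, the force, the opening and the grip force at its end, in the units of the state.
- manip.get_obs(): the state, without advancing time (a new reading comes with each control period).
- manip.snapshot(name): name is "side" or "top" or "wrist"; returns (picture, depth): 480x640x3 uint8, red, green, blue; 480x640 float32, m along the optical axis (not along the pixel's ray), 0 where there is no reading.
- manip.camera_info(name): a dict with "intrinsics" (3x3 intrinsics, pixels), "k1" (the pictures are not rectified: a ray, as slopes to the right and down, at radius r is drawn at 1 + k1 r^2 times it, then the intrinsics apply), "rvec" (rotation vector, rad) and "tvec" (3), from world to camera coordinates, as OpenCV has them. Camera axes: x right, y down, z forward; pixel columns grow to the right and rows downward; lengths in m; the calibration is good to about 2 mm. A picture is of the moment at which its call begins: read the wrist's pose just before it. camera_info takes no time and is no camera call; for the wrist camera it gives the pose at the moment of the call.
- manip.sign_off(): hands the job in; it is judged then, once.
Trained networks look in the newest picture that a camera, given by its name, has taken for a name from the list of things; names that differ only in an ending like _2 or _b are one class to them, and where a whole thing is asked for, a point or a joint stands for the part that bears it (a point fixed in the world has none). Each returns a list of dicts, best first, with "score" (0 to 1); they miss things now and then, are a little off and sometimes report something else, mostly with a low value. They report only what shows in the picture. A call takes as long as a camera call. They do not tell look-alikes from the thing itself.
- manip.boxes_of(camera, target): "at" ([column, row] in pixels, amid what is visible of it).
- manip.cut_out(camera, target): "mask" (480x640 bool, what is visible of it) and "at" ([column, row] in pixels, amid what is visible of it).
- manip.pinpoint(camera, target): "at" ([column, row] in pixels: a listed point, or the origin of a listed thing).
The state is a dict: "t": time; "joints": joint angles; "qd": joint speeds; "joint_torque": joint torques, N m; "position": TCP position; "tool_rot": TCP orientation; "ft_force": force on the tool from outside, world axes, zero at the start; "torque": the same for the moment, N m; "gripper_width": finger opening in m; "grip_force": force on a finger pad.
Only numpy, scipy, OpenCV 4.12 (cv2) and the standard library are available. Lean on these libraries where they do the work, as an engineer would, in place of code of your own. Each camera call takes 0.05 s, during which the arm holds its last target. There are 200 camera calls.

## Task

Two like crates of culture dishes stand either side of the taped dispatch lane, and only one is stamped underneath. First the crate on the robot's left, then the one on its right: push its grip bar towards the robot until the crate is tipped up to about 70 degrees and its underside faces the front, keep it there about a second without letting it go over, and lower it gently back flat, never dropping it. Then push the stamped crate along the bench until it stands wholly between the two tape lines; lift nothing, leave the other crate in its place, and do not disturb the dishes, jar and bottle around.

Things in the scene. Friction and masses are not known exactly. Their poses are not given: they have to be found in the camera images.
- crate_stamped: Grey open crate of amber dishes (fixed in it), 750 g, weighted base; 120 mm along its x, 160 along y, walls 65. Origin: centre of its underside, z up. Pulled by its bar towards its -x (to the robot) it tips about its near lower edge (x = -60 mm), hardly sliding; it falls back by itself below 80 degrees, goes over beyond. Stamped: black ring and cross below.
- crate_plain: Grey open crate of amber dishes (fixed in it), 750 g, weighted base; 120 mm along its x, 160 along y, walls 65. Origin: centre of its underside, z up. Pulled by its bar towards its -x (to the robot) it tips about its near lower edge (x = -60 mm), hardly sliding; it falls back by itself below 80 degrees, goes over beyond. Blank underside.
- crate_stamped_bar (a point): Middle of the stamped crate's fixed steel grip bar: axis 146 mm above the underside at the crate's x = 0, along its y, 8 mm thick, 72 mm long, free below, on two 8 mm posts at y = +-32 mm. Either crate may be the left (+y) one; outside they look alike. The stamp is a black ring 76 mm across with a cross in it.
- crate_plain_bar (a point): Middle of the plain crate's fixed steel grip bar: axis 146 mm above the underside at the crate's x = 0, along its y, 8 mm thick, 72 mm long, free below, on two 8 mm posts at y = +-32 mm.
- lane: Dispatch lane on the bench between the crates: a flat grey strip 360 mm along its x and 230 mm wide along its y, bounded on both sides by 12 mm wide black tape lines that run along x, all flush (nothing to catch on). Origin at its centre at bench height; fixed.
- corner0 (a point): Lower corner of the stamped crate at its x = 60 mm, y = 80 mm, on the underside.
- corner1 (a point): Lower corner of the stamped crate at its x = 60 mm, y = -80 mm, on the underside.
- corner2 (a point): Lower corner of the stamped crate at its x = -60 mm, y = -80 mm, on the underside.
- corner3 (a point): Lower corner of the stamped crate at its x = -60 mm, y = 80 mm, on the underside.
- dishes: Loose stack of four culture dishes, 92 mm across, 60 mm high, to be left alone. Origin at the centre of its underside.
- jar: Loose white sample jar with a lid, 60 mm across, 90 mm high, to be left alone. Origin at the centre of its underside.
- reagent: Loose amber bottle, 66 mm across, 150 mm high, beyond the lane, to be left alone. Origin at the centre of its underside.
There are look-alikes about, which are no part of the job. What is shaped like the crate_stamped but blue is not meant. Leave any red look-alike of the crate_plain alone.

How it is judged:
On the way, in this order (a step that is already met when the one before it is completed fails the run):
1. the crate on the robot's left (+y of the lane) is tipped up by more than 57 degrees, held 0.4 s, the other standing (((angle between crate_stamped's own z axis and vertical above 1 rad and not (angle between crate_plain's own z axis and vertical above 0.3 rad) and y of crate_stamped in the frame of lane above 0 m) or (angle between crate_plain's own z axis and vertical above 1 rad and not (angle between crate_stamped's own z axis and vertical above 0.3 rad) and y of crate_plain in the frame of lane above 0 m))), for 0.4 s.
2. then the crate on the robot's right (-y) is tipped up by more than 57 degrees, held 0.4 s, the other standing (((angle between crate_stamped's own z axis and vertical above 1 rad and not (angle between crate_plain's own z axis and vertical above 0.3 rad) and y of crate_stamped in the frame of lane below 0 m) or (angle between crate_plain's own z axis and vertical above 1 rad and not (angle between crate_stamped's own z axis and vertical above 0.3 rad) and y of crate_plain in the frame of lane below 0 m))), for 0.4 s.
3. then the stamped crate stands upright in the lane (y of corner0 in the frame of lane between -0.118 and 0.118 m and x of corner0 in the frame of lane between -0.185 and 0.185 m and y of corner1 in the frame of lane between -0.118 and 0.118 m and x of corner1 in the frame of lane between -0.185 and 0.185 m and y of corner2 in the frame of lane between -0.118 and 0.118 m and x of corner2 in the frame of lane between -0.185 and 0.185 m and y of corner3 in the frame of lane between -0.118 and 0.118 m and x of corner3 in the frame of lane between -0.185 and 0.185 m and angle between crate_stamped's own z axis and vertical below 0.06 rad), for 0.2 s.
At the end, for the whole second after the job is handed in: The stamped crate is upright (within 0.06 rad) and at rest with all four lower corners inside the lane (up to 3 mm onto the tape lines, 5 mm past the ends); the plain crate is upright, at rest, within 80 mm of where it began (all of step 3 and angle between crate_plain's own z axis and vertical below 0.06 rad and distance of crate_plain from where it was at the start of the episode below 0.08 m and linear speed of each of crate_stamped, crate_plain below 0.02 m/s and angular speed of each of crate_stamped, crate_plain below 0.1 rad/s); the robot touches nothing.
It fails at once if a crate is tipped over onto its side (angle between any of crate_stamped, crate_plain's own z axis and vertical above 1.42 rad).
It fails at once if a crate is lifted off the bench (height (world z) of any of crate_stamped, crate_plain above 0.115 m or (angle between crate_stamped's own z axis and vertical below 0.3 rad and height (world z) of crate_stamped above 0.04 m) or (angle between crate_plain's own z axis and vertical below 0.3 rad and height (world z) of crate_plain above 0.04 m)).
It fails at once if a crate is let drop back instead of being lowered (turns faster than 7 rad/s) (angular speed of any of crate_stamped, crate_plain above 7 rad/s).
It fails at once if the plain crate is pushed more than 80 mm from its place (distance of crate_plain from where it was at the start of the episode above 0.08 m).
It fails at once if the dishes, jar or bottle are disturbed (moved more than 25 mm or knocked over) (distance of any of dishes, jar, reagent from where it was at the start of the episode above 0.025 m or angle between any of dishes, jar, reagent's own z axis and vertical above 0.4 rad).
It also fails if it takes over 72 s, if anything falls off the work surface, if the arm or the gripper's body presses on something with over 40 N, if the wrist force passes 120 N, or if a joint passes its speed limit or range.

## Working session

There is one attempt and no reset: what is moved stays moved. The work goes in short steps, Python scripts to look and compute and a shell command to move; the robot and the scene stay as the last step left them, time stands still between calls to the robot, and variables do not carry over. Pictures are saved under pics/ and viewed, at most 10 in all, crops included, and the job is handed in when it is done.

```bash
mkdir -p pics; ls; cat > h.py <<'E'
import numpy as np, cv2
from cell import manip
from scipy.spatial.transform import Rotation as R
def cam(n):
    c=manip.camera_info(n); K=np.array(c["intrinsics"]); M=R.from_rotvec(np.ravel(c["rvec"])).as_matrix(); return K,c["k1"],M,np.ravel(c["tvec"])
def ray(n,uv,ci=None):
    K,k1,M,t=ci or cam(n); d=[(uv[0]-K[0,2])/K[0,0],(uv[1]-K[1,2])/K[1,1]]
    d=np.array(d);r=d.copy()
    for _ in range(10): r=d/(1+k1*(r@r))
    return M.T@np.array([*r,1]), -M.T@t   # dir (depth 1), origin
def atz(n,uv,z,ci=None):
    d,o=ray(n,uv,ci); return o+d*(z-o[2])/d[2]
def atd(n,uv,dep,ci=None):
    d,o=ray(n,uv,ci); return o+d*dep
def proj(n,P,ci=None):
    K,k1,M,t=ci or cam(n); p=M@np.array(P)+t; x=p[:2]/p[2]; x=x*(1+k1*(x@x)); return x*[K[0,0],K[1,1]]+[K[0,2],K[1,2]]
def save(img,f): cv2.imwrite(f,cv2.cvtColor(img,cv2.COLOR_RGB2BGR))
E
python3 - <<'E'
from h import *
o=manip.get_obs();print(o["t"],o["position"],o["tool_rot"])
for n in("top","side"):
    p,d=manip.snapshot(n); save(p,f"pics/{n}0.png"); np.save(f"{n}0.npy",d)
    for t in("crate_stamped","crate_stamped_bar","lane","dishes","jar","reagent"):
        for r in manip.pinpoint(n,t)[:4]:
            z={"crate_stamped_bar":.146}.get(t,0)
            print(n,t,round(r["score"],2),np.round(r["at"],0),np.round(atz(n,r["at"],z),3))
E
```

```text
pics
0.0 [ 0.26202923 -0.56703394  0.23070892] [ 9.76676417e-01  2.14715653e-01 -7.85546399e-05 -5.98342268e-04]
top crate_stamped 0.93 [236. 178.] [0.796 0.294 0.   ]
top crate_stamped 0.9 [225. 246.] [0.58  0.322 0.   ]
top crate_stamped 0.74 [206. 260.] [0.533 0.383 0.   ]
top crate_stamped 0.54 [254. 228.] [0.638 0.231 0.   ]
top crate_stamped_bar 0.68 [222. 242.] [0.58  0.299 0.146]
top lane 0.63 [331. 270.] [ 0.507 -0.012  0.   ]
top lane 0.6 [204. 262.] [0.529 0.387 0.   ]
top dishes 0.73 [173. 315.] [0.36  0.483 0.   ]
top jar 0.96 [481. 310.] [ 0.386 -0.485  0.   ]
top jar 0.71 [207. 224.] [0.649 0.381 0.   ]
top reagent 0.58 [355. 186.] [ 0.773 -0.086  0.   ]
side crate_stamped 0.9 [300. 366.] [0.58  0.311 0.   ]
side crate_stamped 0.84 [216. 342.] [0.801 0.293 0.   ]
side crate_stamped 0.69 [318. 399.] [0.518 0.385 0.   ]
side crate_stamped_bar 0.75 [209. 307.] [0.795 0.291 0.146]
side crate_stamped_bar 0.61 [300. 329.] [0.577 0.301 0.146]
side lane 0.8 [353. 273.] [ 0.507 -0.006  0.   ]
side dishes 0.87 [377. 453.] [0.365 0.484 0.   ]
side dishes 0.62 [272. 238.] [ 0.766 -0.085  0.   ]
side reagent 0.93 [270. 240.] [ 0.768 -0.075  0.   ]
```

View pics/top0.png

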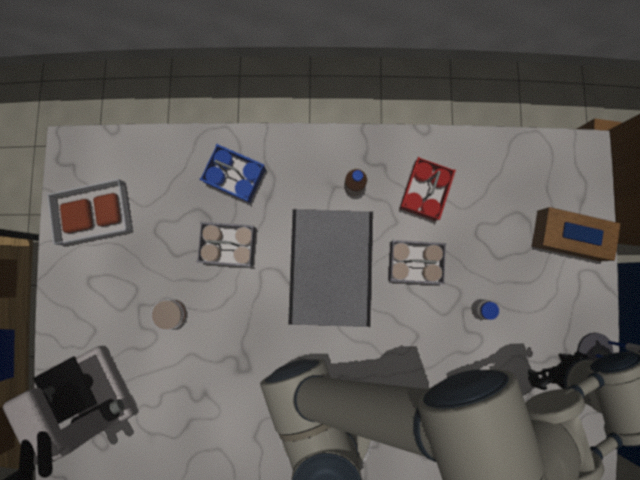

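View pics/side0.png

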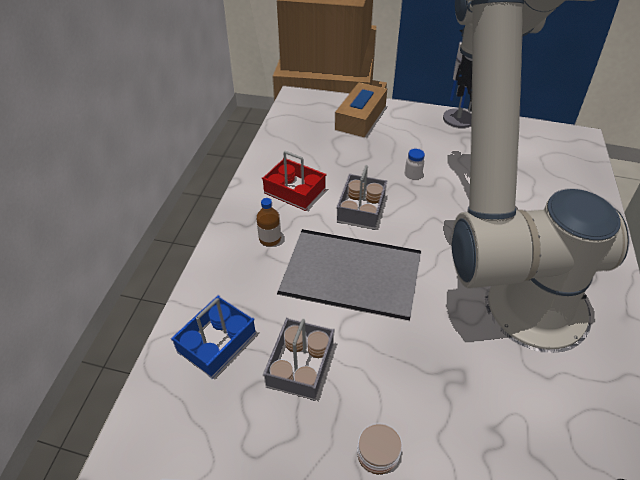

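Top picture: the grey crates are at (228,244) on the left and (417,262) on the right. The look-alikes are blue at (234,174), red at (428,188), a big grey box with red contents at (92,212) and a brown box at (577,234). I choose the two grey crates with amber dishes. Next I fit their poses and check them in one crop.

```bash
python3 - <<'E'
from h import *
d=np.load("top0.npy"); ci=cam("top"); K,k1,M,t=ci
u,v=np.meshgrid(np.arange(640),np.arange(480))
pts=cv2.undistortPoints(np.stack([u,v],-1).reshape(-1,1,2).astype(float),K,np.array([k1,0,0,0.])).reshape(480,640,2)
X=np.dstack([pts,np.ones((480,640))])*d[...,None]; W=(X-t)@M
for n,(a,b,c,e) in dict(L=(190,268,212,280),R=(380,455,230,296)).items():
    w=W[c:e,a:b].reshape(-1,3); rim=w[(w[:,2]>.03)&(w[:,2]<.09)]; bar=w[(w[:,2]>.125)&(w[:,2]<.17)]
    (cx,cy),s,an=cv2.minAreaRect(rim[:,:2].astype(np.float32)); print(n,cx,cy,s,an,len(rim),"rimz",np.percentile(rim[:,2],95),"bar",len(bar),bar.mean(0),bar.min(0),bar.max(0))
    if len(bar)>4: print("line",cv2.fitLine(bar[:,:2].astype(np.float32),cv2.DIST_L2,0,.01,.01).ravel())
print("bench z",np.median(W[330:350,200:260,2]))
for uv in((294,209),(372,212),(289,325),(370,327)): print(atz("top",uv,0,ci))
p=cv2.imread("pics/top0.png"); cv2.imwrite("pics/crop.png",np.hstack([cv2.resize(p[205:295,185:275],(390,390)),cv2.resize(p[220:310,372:462],(390,390))]))
s=manip.get_obs(); cw=cam("wrist"); print("wrist cam pos",-cw[2].T@cw[3],"fwd",cw[2][2]); print(R.from_quat(s["tool_rot"]).as_matrix().round(3), s["joints"])
import json; print(s["ft_force"])
E
```

```text
L 0.5832939743995667 0.3090948462486267 (0.16330967843532562, 0.1241162121295929) 86.3868637084961 1558 rimz 0.06869119352583007 bar 74 [0.58278172 0.30549547 0.14992803] [0.57823356 0.2731158  0.12676596] [0.58690002 0.34305992 0.15638615]
line [0.05656495 0.9983989  0.58278173 0.30549547]
R 0.5338398814201355 -0.2714977264404297 (0.16376307606697083, 0.12361408025026321) 86.8617935180664 1560 rimz 0.06871477636727473 bar 73 [ 0.53378231 -0.26838307  0.14974903] [ 0.53000089 -0.30404006  0.128975  ] [ 0.53876723 -0.23504275  0.15523479]
line [ 0.0482818   0.9988338   0.5337823  -0.26838306]
bench z 0.0017586703692208578
[0.69810472 0.10654492 0.        ]
[ 0.69072592 -0.13978991  0.        ]
[0.33544476 0.11710593 0.        ]
[ 0.3315261  -0.13406632  0.        ]
wrist cam pos [ 0.33667576 -0.53257951  0.37329936] fwd [-0.29143726 -0.13482703 -0.94704065]
[[ 0.908  0.419  0.   ]
 [ 0.419 -0.908  0.   ]
 [ 0.    -0.    -1.   ]] [-1.23351221e+00  4.93556876e-01  1.34553452e+00  1.10058173e-05
  1.30251179e+00 -9.55313528e-02]
[ 0.76323713 -0.49902641 -0.08345216]
```

View pics/crop.png

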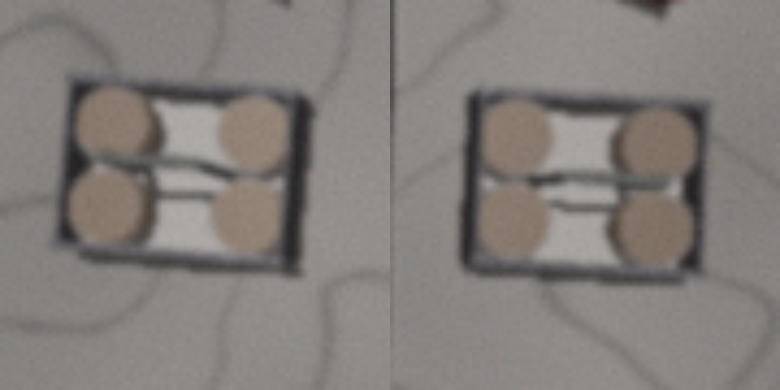

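The crop shows two plain grey crates with amber dishes, each with its bar across the middle. Left bar is at about (0.583, 0.306) and right bar at about (0.534, -0.269). I start by turning the tool square to the left crate and moving above and behind its bar with the fingers shut.

```bash
python3 -m crank '[[[0,0,0],[0,0,0.1225]],[[0,0,0],[0,0,0.1225]],[[0,0,0],[0,0,0.1225]],[[0,0,0],[0,0,0.1225]]]' 0
python3 -m crank '[[[1.55,-4.45,0],[0,0,0]],[[1.55,-4.45,0],[0,0,0]],[[1.55,-4.45,0],[0,0,0]],[[1.55,-4.45,0],[0,0,0]],[[1.55,-4.45,0],[0,0,0]]]'
python3 -m crank '[[[1.55,-4.45,0],[0,0,0]],[[1.55,-4.45,0],[0,0,0]],[[1.55,-4.45,0],[0,0,0]],[[1.55,-4.45,0],[0,0,0]],[[1.55,-4.45,0],[0,0,0]]]'
python3 -m crank '[[[1.55,-4.45,0],[0,0,0]],[[1.55,-4.45,0],[0,0,0]],[[1.55,-4.45,0],[0,0,0]],[[1.55,-4.45,0],[0,0,0]],[[1.55,-4.45,0],[0,0,0]]]'
python3 -m crank '[[[1.55,-4.45,0],[0,0,0]],[[1.55,-4.45,0],[0,0,0]],[[1.55,-4.45,0],[0,0,0]],[[1.55,-4.45,0],[0,0,0]],[[0,0,0],[0,0,0]]]'
python3 -c "
from h import *
o=manip.get_obs();print(R.from_quat(o['tool_rot']).as_matrix().round(3))"
```

```text
t: 1.1
position: [0.2622, -0.5673, 0.2313]
tool_rot: [1.0, -0.031, 0.0, -0.0]
ft_force: [-1.1, -0.0, 0.4]
gripper_width: 0.0282
grip_force: 0.0
t: 1.6
position: [0.3526, -0.348, 0.2314]
tool_rot: [1.0, -0.029, 0.0, 0.0]
ft_force: [2.1, 0.9, 0.6]
gripper_width: -0.0002
grip_force: 0.0
t: 2.1
position: [0.4428, -0.1302, 0.2316]
tool_rot: [1.0, -0.029, 0.0, 0.0]
ft_force: [1.0, 0.0, 0.4]
gripper_width: 0.0002
grip_force: 0.0
t: 2.6
position: [0.5329, 0.0878, 0.2315]
tool_rot: [1.0, -0.029, 0.0, 0.0]
ft_force: [1.6, -0.8, 0.6]
gripper_width: 0.0001
grip_force: 0.0
t: 3.1
position: [0.6057, 0.2648, 0.2308]
tool_rot: [1.0, -0.027, 0.001, -0.001]
ft_force: [-0.7, -1.2, -0.8]
gripper_width: 0.0003
grip_force: 0.0
[[ 0.999 -0.054  0.001]
 [-0.054 -0.999  0.001]
 [ 0.001 -0.001 -1.   ]]
```

```bash
python3 -m crank '[[[1.5,-4.0,0],[0,0,0]],[[0,0,3.5],[0,0,0]],[[0,0,3.5],[0,0,0]],[[0,0,3.6],[0,0,0]],[[0,0,0],[0,0,0]]]'
python3 -m crank '[[[-0.8,0,0],[0,0,0]],[[-0.5,0,0],[0,0,0]],[[-0.4,0,0],[0,0,0]],[[-0.4,0,0],[0,0,0]],[[-0.4,0,0],[0,0,0]]]'
python3 -m crank '[[[-0.4,0,0],[0,0,0]],[[-0.4,0,0],[0,0,0]],[[0,0,0],[0,0,0]]]'
```

```text
t: 3.6
position: [0.619, 0.2976, 0.1206]
tool_rot: [1.0, -0.029, -0.004, 0.002]
ft_force: [-0.8, -0.8, -0.9]
gripper_width: 0.0003
grip_force: 0.0
t: 4.1
position: [0.5967, 0.3006, 0.1262]
tool_rot: [1.0, -0.029, 0.001, -0.0]
ft_force: [-0.7, 0.0, -0.8]
gripper_width: -0.0004
grip_force: 0.0
t: 4.4
position: [0.5888, 0.301, 0.1256]
tool_rot: [1.0, -0.029, 0.0, -0.0]
ft_force: [4.1, 0.2, 2.1]
gripper_width: -0.0001
grip_force: 1.9
```

```bash
python3 -m crank '[[[-0.7,0,-0.1],[0,0,0]],[[-1,0,-0.2],[0,0,0]],[[-1,0,-0.2],[0,0,0]],[[-1,0,-0.2],[0,0,0]],[[-1,0,-0.1],[0,0,0]]]'
python3 -m crank '[[[-1,0,0],[0,0,0]],[[-1,0,0.1],[0,0,0]],[[-1,0,0.2],[0,0,0]],[[-1,0,0.2],[0,0,0]],[[-1,0,0.2],[0,0,0]]]'
python3 -m crank '[[[-0.8,0,0.3],[0,0,0]],[[-0.5,0,0.3],[0,0,0]],[[0,0,0],[0,0,0]]]'
python3 - <<'E'
from h import *
p,d=manip.snapshot("side"); save(p[250:450,150:450].repeat(2,0).repeat(2,1),"pics/tip1.png"); np.save("t1.npy",d)
E
```

```text
t: 4.9
position: [0.5406, 0.3035, 0.1332]
tool_rot: [1.0, -0.029, -0.0, 0.0]
ft_force: [2.2, 0.8, -1.9]
gripper_width: 0.0
grip_force: 1.1
t: 5.4
position: [0.491, 0.3064, 0.126]
tool_rot: [1.0, -0.029, -0.0, 0.0]
ft_force: [2.8, 0.6, -2.2]
gripper_width: 0.0
grip_force: 1.2
t: 5.7
position: [0.4781, 0.3071, 0.1198]
tool_rot: [1.0, -0.028, -0.001, 0.0]
ft_force: [2.1, 0.2, 0.4]
gripper_width: 0.0002
grip_force: 0.8
```

View pics/tip1.png

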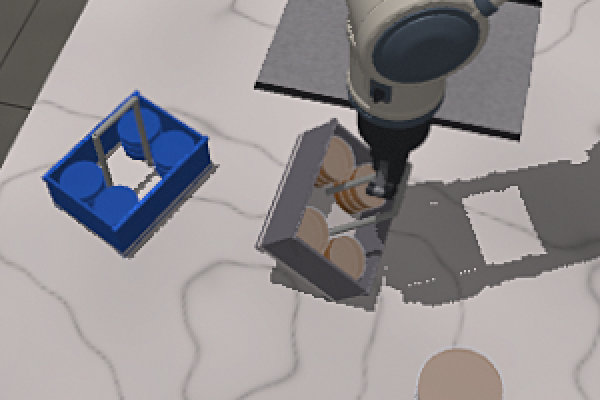

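The left crate is tipping cleanly: it shows at crop (330,210) with the finger on its bar at (380,190). I measure the tilt from the depth.

```bash
cat >> h.py <<'E'
def cloud(n,d):
    K,k1,M,t=cam(n); u,v=np.meshgrid(np.arange(640),np.arange(480))
    p=cv2.undistortPoints(np.stack([u,v],-1).reshape(-1,1,2).astype(float),K,np.array([k1,0,0,0.])).reshape(480,640,2)
    return (np.dstack([p,np.ones((480,640))])*d[...,None]-t)@M
def tilt(d,cx,cy,yaw):
    "fit tilt and pivot slide: far wall's outer face and rim, in the crate's upright frame"
    from scipy.optimize import differential_evolution as de
    w=cloud("side",d).reshape(-1,3); a=np.array([np.cos(yaw),np.sin(yaw)]); b=np.array([-a[1],a[0]])
    q=w[:,:2]-[cx,cy]; x=q@a+.06; y=q@b; z=w[:,2]
    m=(abs(y)<.078)&(z>.012)&(abs(x)<.3); x,z=x[m],z[m]
    def loc(p): c,s=np.cos(p[0]),np.sin(p[0]); X=x-p[1]; return c*X+s*z, -s*X+c*z
    def cost(p):
        lx,lz=loc(p); f=(lz>-.002)&(lz<.067)
        return -np.exp(-((lx[f]-.12)/.003)**2).sum() + 1*((lz<-.004)&(lx>.02)&(lx<.124)).sum() + 1*((lx>.125)&f).sum()
    r=de(cost,[(0,1.5),(-.04,.04)],seed=1,popsize=30); return np.degrees(r.x[0]),r.x[1],r.fun
E
python3 - <<'E'
from h import *
print(tilt(np.load("t1.npy"),.583,.307,-.057)); print(tilt(np.load("side0.npy"),.583,.307,-.057))
W=cloud("side",np.load("t1.npy"))
for c,r in((282,355),(290,340),(297,335),(300,350),(310,330),(320,385)):
    w=W[r-3:r+4,c-3:c+4].reshape(-1,3); print((c,r),w.mean(0).round(3),np.linalg.svd(w-w.mean(0))[2][2].round(2))
E
```

```text
(np.float64(44.010841868134605), np.float64(-0.004547540631158298), np.float64(-827.3270857248455))
(np.float64(21.335047930556286), np.float64(0.010880952157088411), np.float64(170.83602175896633))
(282, 355) [0.626 0.301 0.019] [ 0.92 -0.13  0.37]
(290, 340) [0.612 0.274 0.049] [0.96 0.02 0.28]
(297, 335) [0.586 0.3   0.118] [-0.31  0.77 -0.55]
(300, 350) [0.568 0.34  0.123] [-0.73  0.08 -0.67]
(310, 330) [0.56  0.282 0.121] [-0.89 -0.28  0.36]
(320, 385) [0.513 0.385 0.069] [ 0.56  0.59 -0.59]
```

```bash
python3 -m crank '[[[-0.6,0,0.2],[0,0,0]],[[-0.7,0,0.3],[0,0,0]],[[-0.7,0,0.3],[0,0,0]],[[-0.7,0,0.4],[0,0,0]],[[-0.6,0,0.4],[0,0,0]]]'
python3 -m crank '[[[-0.5,0,0.3],[0,0,0]],[[-0.4,0,0.2],[0,0,0]],[[-0.3,0,0.2],[0,0,0]],[[0,0,0],[0,0,0]]]'
python3 - <<'E'
from h import *
p,d=manip.snapshot("side"); save(p,"pics/tip2.png"); np.save("t2.npy",d); print(tilt(d,.583,.307,-.057)); print(manip.get_obs()["position"])
E
```

```text
t: 6.25
position: [0.4452, 0.3091, 0.1039]
tool_rot: [1.0, -0.029, -0.0, 0.0]
ft_force: [2.3, 0.2, -0.3]
gripper_width: 0.0003
grip_force: 0.9
t: 6.65
position: [0.4336, 0.3097, 0.0971]
tool_rot: [1.0, -0.029, -0.0, 0.0]
ft_force: [1.6, 0.1, -1.2]
gripper_width: -0.0002
grip_force: 0.9
(np.float64(60.38339578913032), np.float64(-0.009667809879145946), np.float64(-1053.2108866645494))
[0.43391866 0.30976465 0.0972637 ]
```

```bash
python3 -m crank '[[[-0.4,0,0.3],[0,0,0]],[[-0.4,0,0.3],[0,0,0]],[[-0.3,0,0.3],[0,0,0]],[[-0.3,0,0.3],[0,0,0]],[[0,0,0],[0,0,0]]]'
python3 -m crank '[[[0,0,0],[0,0,0]],[[0,0,0],[0,0,0]],[[0,0,0],[0,0,0]],[[0,0,0],[0,0,0]],[[0,0,0],[0,0,0]]]'
python3 - <<'E'
from h import *
for n in("side","top"): K,k,M,t=cam(n); print(n,-M.T@t)
p,d=manip.snapshot("side"); save(p[200:450,100:450].repeat(2,0).repeat(2,1),"pics/tip3.png"); np.save("t3.npy",d); print(tilt(d,.583,.307,-.057)); print(manip.get_obs()["position"])
p,d=manip.snapshot("top"); save(p,"pics/tip3t.png")
E
```

```text
t: 7.2
position: [0.4193, 0.3104, 0.0848]
tool_rot: [1.0, -0.029, -0.001, 0.0]
ft_force: [1.1, 0.3, -0.5]
gripper_width: 0.0003
grip_force: 0.5
t: 7.7
position: [0.4201, 0.3105, 0.0853]
tool_rot: [1.0, -0.029, 0.0, -0.0]
ft_force: [-0.3, -0.4, 0.4]
gripper_width: 0.0002
grip_force: 0.3
side [0.39189702 0.92705826 1.1132932 ]
top [0.49679386 0.00938754 1.36622123]
(np.float64(64.82794403952623), np.float64(-0.01369308877797522), np.float64(-939.2969129260825))
[0.42012445 0.31053692 0.0853177 ]
```

View pics/tip3.png

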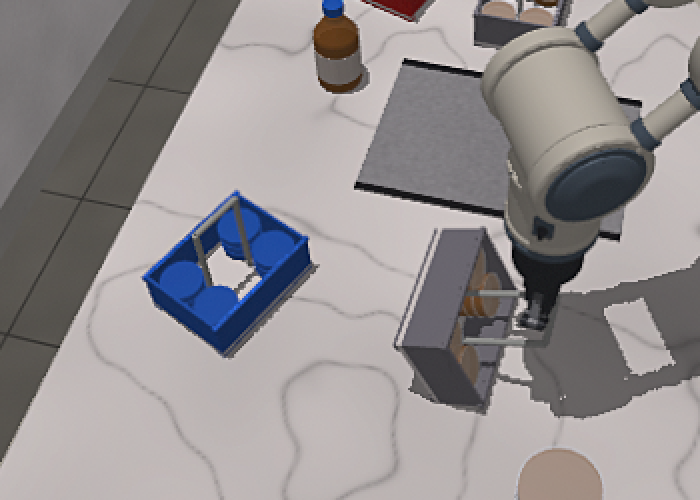

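The tipped underside, at about (415,290) in the crop, faces +x, so neither fixed camera sees it and the wrist camera sits behind it. The tilt is about 65° and it has been held. I now lower the left crate. I'll turn the right one about 90° by its bar before tipping it, so that its underside faces the side camera.

```bash
python3 -m crank '[[[0,0,0],[0,0,0]],[[0.4,0,-0.3],[0,0,0]],[[0.7,0,-0.5],[0,0,0]],[[0.8,0,-0.5],[0,0,0]],[[0.8,0,-0.5],[0,0,0]]]'
python3 -m crank '[[[0.8,0,-0.5],[0,0,0]],[[0.8,0,-0.4],[0,0,0]],[[0.8,0,-0.4],[0,0,0]],[[0.8,0,-0.3],[0,0,0]],[[0.8,0,-0.3],[0,0,0]]]'
python3 -m crank '[[[0.8,0,-0.3],[0,0,0]],[[0.8,0,-0.2],[0,0,0]],[[0.8,0,-0.1],[0,0,0]],[[0.8,0,0],[0,0,0]],[[0.8,0,0],[0,0,0]]]'
python3 -m crank '[[[0.7,0,0],[0,0,0]],[[0.7,0,0],[0,0,0]],[[0.6,0,0.1],[0,0,0]],[[0.6,0,0.1],[0,0,0]],[[0.5,0,0.1],[0,0,0]]]'
python3 -m crank '[[[0.5,0,0.1],[0,0,0]],[[0.5,0,0.1],[0,0,0]],[[0.5,0,0.1],[0,0,0]],[[0.5,0,0.1],[0,0,0]],[[0.5,0,0],[0,0,0]]]'
python3 -m crank '[[[0.4,0,0],[0,0,0]],[[0.4,0,0],[0,0,0]],[[0.4,0,0],[0,0,0]],[[0.5,0,0],[0,0,0]],[[0.6,0,0],[0,0,0]]]'
python3 -c "
from h import *
o=manip.get_obs();print(o['joints'])"
```

```text
t: 8.3
position: [0.4482, 0.3091, 0.104]
tool_rot: [1.0, -0.029, 0.0, -0.0]
ft_force: [1.7, 0.2, -0.4]
gripper_width: -0.0
grip_force: 0.5
t: 8.8
position: [0.4876, 0.3066, 0.1224]
tool_rot: [1.0, -0.029, -0.0, 0.0]
ft_force: [2.1, 0.1, -2.5]
gripper_width: 0.0002
grip_force: 1.2
t: 9.3
position: [0.5277, 0.3044, 0.1284]
tool_rot: [1.0, -0.029, 0.0, -0.0]
ft_force: [1.9, 0.8, 1.6]
gripper_width: -0.0
grip_force: 1.1
t: 9.8
position: [0.5585, 0.3026, 0.1252]
tool_rot: [1.0, -0.029, 0.0, -0.0]
ft_force: [2.8, -0.8, 2.7]
gripper_width: 0.0004
grip_force: 1.5
t: 10.3
position: [0.5829, 0.3011, 0.1209]
tool_rot: [1.0, -0.029, -0.0, 0.0]
ft_force: [1.6, 0.1, -1.6]
gripper_width: 0.0002
grip_force: 1.1
t: 10.8
position: [0.6059, 0.2999, 0.1213]
tool_rot: [1.0, -0.029, -0.0, 0.0]
ft_force: [0.1, 0.1, -0.8]
gripper_width: -0.0
grip_force: 0.0
[3.71280557e-01 6.73797485e-01 1.32344973e+00 1.27790049e-04
 1.14468555e+00 1.99908389e+00]
```

```bash
python3 -m crank '[[[0,0,-3.5],[0,0,0]],[[0,0,-3.7],[0,0,0]],[[0,0,-3.8],[0,0,0]],[[-0.3,4.4,0],[0,0,0]],[[-0.3,4.4,0],[0,0,0]]]' 8.5
python3 -m crank '[[[-0.3,4.4,0],[0,0,0]],[[-0.3,4.4,0],[0,0,0]],[[-0.3,4.4,0],[0,0,0]],[[-0.3,4.4,0],[0,0,0]],[[-0.3,4.4,0],[0,0,0]]]'
python3 -m crank '[[[-0.3,4.4,0],[0,0,0]],[[-0.3,4.4,0],[0,0,0]],[[-0.3,4.4,0],[0,0,0]],[[-0.3,4.4,0],[0,0,0]],[[-0.3,4.4,0],[0,0,0]]]'
python3 -m crank '[[[-0.3,4.3,0],[0,0,0]],[[0,0,0],[0,0,0.142]],[[0,0,0],[0,0,0.142]],[[0,0,0],[0,0,0.142]],[[0,0,0],[0,0,0.142]]]'
python3 -m crank '[[[0,0,0],[0,0,0.142]],[[0,0,0],[0,0,0.142]],[[0,0,0],[0,0,0.142]],[[0,0,0],[0,0,0.142]],[[0,0,0],[0,0,0.142]]]'
python3 -m crank '[[[0,0,0],[0,0,0.142]],[[0,0,0],[0,0,0.142]],[[0,0,0],[0,0,0]]]'
python3 - <<'E'
from h import *
p,d=manip.snapshot("side"); save(p,"pics/b.png"); o=manip.get_obs(); m=R.from_quat(o['tool_rot']).as_matrix(); print(m.round(3),o["position"],o["joints"])
print("to bar, tool cm",100*m.T@(np.array([.534,-.2685,.127])-o["position"]))
W=cloud("side",d); w=W.reshape(-1,3); 
for c in((.57,.307),(.534,-.27)):
    q=w[(abs(w[:,0]-c[0])<.1)&(abs(w[:,1]-c[1])<.11)&(w[:,2]>.055)&(w[:,2]<.072)]; print(cv2.minAreaRect(q[:,:2].astype(np.float32)))
    b=w[(abs(w[:,0]-c[0])<.06)&(abs(w[:,1]-c[1])<.04)&(w[:,2]>.135)&(w[:,2]<.158)];print("bar",b.mean(0) if len(b) else 0)
E
```

```text
t: 11.3
position: [0.5952, 0.2123, 0.2326]
tool_rot: [1.0, -0.028, 0.001, -0.0]
ft_force: [1.6, -1.2, -0.7]
gripper_width: 0.0723
grip_force: 0.0
t: 11.8
position: [0.5669, -0.0081, 0.2315]
tool_rot: [1.0, -0.029, 0.0, -0.0]
ft_force: [0.8, -0.9, 1.0]
gripper_width: 0.085
grip_force: 0.0
t: 12.3
position: [0.5393, -0.2271, 0.2315]
tool_rot: [1.0, -0.029, 0.0, 0.0]
ft_force: [0.4, -0.4, -0.3]
gripper_width: 0.085
grip_force: 0.0
t: 12.8
position: [0.5342, -0.2682, 0.2313]
tool_rot: [0.951, -0.31, -0.0, -0.0]
ft_force: [-0.1, 0.2, 0.1]
gripper_width: 0.0849
grip_force: 0.0
t: 13.3
position: [0.5343, -0.2681, 0.2314]
tool_rot: [0.783, -0.621, -0.0, -0.0]
ft_force: [0.0, 1.1, 0.6]
gripper_width: 0.0848
grip_force: 0.0
t: 13.6
position: [0.5343, -0.2681, 0.2314]
tool_rot: [-0.689, 0.725, 0.0, 0.0]
ft_force: [0.1, -0.5, -0.6]
gripper_width: 0.0847
grip_force: 0.0
[[-0.045 -0.999  0.   ]
 [-0.999  0.045  0.   ]
 [-0.    -0.    -1.   ]] [ 0.5342923  -0.26804079  0.2313653 ] [-5.64886900e-01  4.54960489e-01  1.41521953e+00  5.33152319e-05
  1.27141738e+00  2.62211561e+00]
to bar, tool cm [ 0.04768661  0.02733606 10.4365275 ]
((0.5764620304107666, 0.30829232931137085), (0.16616378724575043, 0.1253463625907898), 86.27687072753906)
bar [0.575851   0.31123097 0.14716994]
((0.5298963785171509, -0.27138426899909973), (0.17084528505802155, 0.12473952770233154), 86.523681640625)
bar [ 0.52947196 -0.26286065  0.14691671]
```

```bash
python3 -m crank '[[[0,0,3.4],[0,0,0]],[[0,0,3.5],[0,0,0]],[[0,0,3.3],[0,0,0]],[[0,0,0.2],[0,0,0]],[[0,0,0],[0,0,0]]]'
python3 -m crank '[[[0,0,0],[0,0,0]],[[0,0,0],[0,0,0]],[[0,0,0],[0,0,0]],[[0,0,0],[0,0,0]],[[0,0,0],[0,0,0]]]' 0
python3 -m crank '[[[0,0,0],[0,0,0]],[[0,0,0],[0,0,0]],[[0,0,0],[0,0,-0.05]],[[0,0,0],[0,0,-0.08]],[[0,0,0],[0,0,-0.1]]]'
```

```text
t: 14.15
position: [0.5342, -0.268, 0.1276]
tool_rot: [-0.691, 0.723, 0.0, -0.0]
ft_force: [-0.2, 0.1, 0.0]
gripper_width: 0.0848
grip_force: 0.0
t: 14.65
position: [0.5343, -0.268, 0.1276]
tool_rot: [-0.69, 0.724, -0.0, 0.0]
ft_force: [0.1, 0.8, 0.1]
gripper_width: 0.0119
grip_force: 0.0
t: 15.15
position: [0.5342, -0.268, 0.1273]
tool_rot: [0.769, -0.639, -0.0, -0.0]
ft_force: [-1.7, 2.9, 0.3]
gripper_width: 0.0056
grip_force: 61.2
```

```bash
python3 -m crank '[[[0,0,0],[0,0,-0.12]],[[0,0,0],[0,0,-0.12]],[[0,0,0],[0,0,-0.12]],[[0,0,0],[0,0,-0.12]],[[0,0,0],[0,0,-0.12]]]'
python3 -m crank '[[[0,0,0],[0,0,-0.12]],[[0,0,0],[0,0,-0.12]],[[0,0,0],[0,0,-0.12]],[[0,0,0],[0,0,-0.12]],[[0,0,0],[0,0,-0.12]]]'
python3 -m crank '[[[0,0,0],[0,0,-0.1]],[[0,0,0],[0,0,-0.05]],[[0,0,0],[0,0,0]]]'
python3 -m crank '[[[0,0,0],[0,0,0]],[[0,0,0],[0,0,0]],[[0,0,0],[0,0,0]],[[0,0,0],[0,0,0]],[[0,0,0],[0,0,0]]]' 8.5
python3 -m crank '[[[0,0,-2.5],[0,0,0]],[[0,0,-3.5],[0,0,0]],[[0,0,-1],[0,0,0]],[[0,0,0],[0,0,0]]]' 
python3 - <<'E'
from h import *
p,d=manip.snapshot("side"); save(p[130:330,200:500].repeat(2,0).repeat(2,1),"pics/turned.png"); np.save("t4.npy",d); o=manip.get_obs(); m=R.from_quat(o['tool_rot']).as_matrix(); print(m.round(3),o["position"])
w=cloud("side",d).reshape(-1,3); c=(.534,-.27)
q=w[(abs(w[:,0]-c[0])<.11)&(abs(w[:,1]-c[1])<.11)&(w[:,2]>.055)&(w[:,2]<.072)]; print(cv2.minAreaRect(q[:,:2].astype(np.float32)))
b=w[(abs(w[:,0]-c[0])<.06)&(abs(w[:,1]-c[1])<.04)&(w[:,2]>.13)&(w[:,2]<.155)];print("bar",b.mean(0),b.min(0),b.max(0))
E
```

```text
t: 15.65
position: [0.5342, -0.268, 0.1274]
tool_rot: [0.924, -0.382, 0.0, -0.0]
ft_force: [1.7, -2.1, -3.6]
gripper_width: 0.0057
grip_force: 60.6
t: 16.15
position: [0.5342, -0.2679, 0.1274]
tool_rot: [0.996, -0.092, 0.0, -0.0]
ft_force: [-2.3, 0.2, -3.0]
gripper_width: 0.0061
grip_force: 60.2
t: 16.45
position: [0.5341, -0.2679, 0.1272]
tool_rot: [1.0, -0.019, -0.0, -0.0]
ft_force: [0.2, 0.7, -1.7]
gripper_width: 0.0059
grip_force: 59.4
t: 16.95
position: [0.5342, -0.268, 0.1273]
tool_rot: [1.0, -0.02, 0.0, 0.0]
ft_force: [-0.3, 0.5, -0.0]
gripper_width: 0.0774
grip_force: 0.0
t: 17.35
position: [0.5349, -0.2684, 0.1988]
tool_rot: [1.0, -0.02, 0.001, 0.001]
ft_force: [-0.8, 1.4, -0.2]
gripper_width: 0.0849
grip_force: 0.0
[[ 0.999 -0.039  0.001]
 [-0.039 -0.999 -0.   ]
 [ 0.001  0.    -1.   ]] [ 0.53427804 -0.26798436  0.19735541]
((0.5350444316864014, -0.26842182874679565), (0.1335577517747879, 0.1628703474998474), 87.38908386230469)
bar [ 0.53257253 -0.2671907   0.14442105] [ 0.49883584 -0.27449728  0.13027934] [ 0.56946644 -0.25872309  0.15401748]
```

View pics/turned.png

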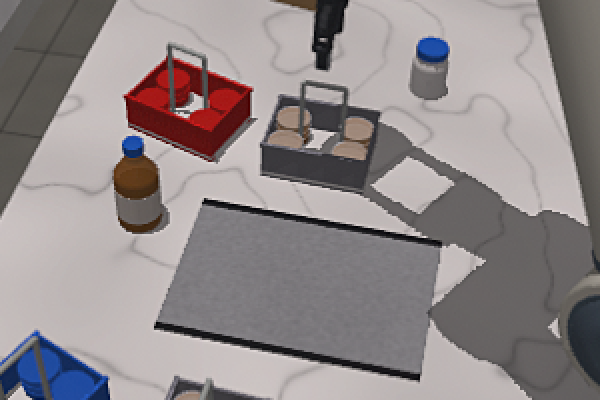

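The right crate, at about (320,140) in the crop, now stands with its +x side facing the camera. The red look-alike at (190,110) and the jar at (430,65) are clear of it. I move behind the bar on its +y side.

```bash
python3 -m crank '[[[0,-2.5,0],[0,0,0]],[[0,-2.5,0],[0,0,0]],[[0,0,0],[0,0,0]],[[0,0,0],[0,0,0]],[[0,0,0],[0,0,0]]]' 0
python3 -m crank '[[[0,0,0],[0,0,0]],[[0,0,3.6],[0,0,0]],[[0,0,3.6],[0,0,0]],[[0,0.8,0],[0,0,0]],[[0,0.5,0],[0,0,0]]]'
python3 -m crank '[[[0,0.5,0],[0,0,0]],[[0,0.4,0],[0,0,0]],[[0,0.4,0],[0,0,0]],[[0,0.4,0],[0,0,0]],[[0,0,0],[0,0,0]]]'
```

```text
t: 17.9
position: [0.5359, -0.2184, 0.1965]
tool_rot: [1.0, -0.02, -0.0, -0.0]
ft_force: [-0.2, 0.1, -0.2]
gripper_width: 0.0119
grip_force: 0.0
t: 18.4
position: [0.5356, -0.2321, 0.1256]
tool_rot: [1.0, -0.02, -0.0, -0.0]
ft_force: [0.0, 0.2, 0.6]
gripper_width: 0.0001
grip_force: 0.0
t: 18.9
position: [0.5351, -0.2485, 0.1256]
tool_rot: [1.0, -0.02, 0.0, 0.0]
ft_force: [-0.3, -0.1, -0.3]
gripper_width: 0.0001
grip_force: 0.0
```

```bash
python3 -m crank '[[[0,0.4,0],[0,0,0]],[[0,0.5,0],[0,0,0]],[[0,0.6,-0.1],[0,0,0]],[[0,0.8,-0.2],[0,0,0]],[[0,1,-0.2],[0,0,0]]]'
python3 -m crank '[[[0,1,-0.2],[0,0,0]],[[0,1,-0.1],[0,0,0]],[[0,1,0],[0,0,0]],[[0,1,0],[0,0,0]],[[0,1,0.1],[0,0,0]]]'
python3 -m crank '[[[0,1,0.2],[0,0,0]],[[0,1,0.2],[0,0,0]],[[0,0.8,0.3],[0,0,0]],[[0,0.6,0.3],[0,0,0]],[[0,0,0],[0,0,0]]]'
python3 - <<'E'
from h import *
p,d=manip.snapshot("side"); save(p[130:330,200:500].repeat(2,0).repeat(2,1),"pics/r1.png"); np.save("t5.npy",d); print(tilt(d,.534,-.268,1.53)); print(manip.get_obs()["position"])
E
```

```text
t: 19.4
position: [0.5337, -0.2808, 0.1304]
tool_rot: [1.0, -0.019, -0.0, -0.0]
ft_force: [-0.9, 3.5, 2.9]
gripper_width: 0.0001
grip_force: 2.1
t: 19.9
position: [0.5317, -0.3318, 0.1322]
tool_rot: [1.0, -0.02, 0.0, 0.0]
ft_force: [0.2, 2.0, 2.0]
gripper_width: -0.0002
grip_force: 1.3
t: 20.4
position: [0.5302, -0.3655, 0.1217]
tool_rot: [1.0, -0.02, -0.0, -0.0]
ft_force: [0.5, 1.4, 0.3]
gripper_width: 0.0001
grip_force: 1.0
(np.float64(41.59620299919846), np.float64(-0.002189654760155353), np.float64(-514.2413882630245))
[ 0.53025422 -0.36501413  0.12191073]
```

View pics/r1.png

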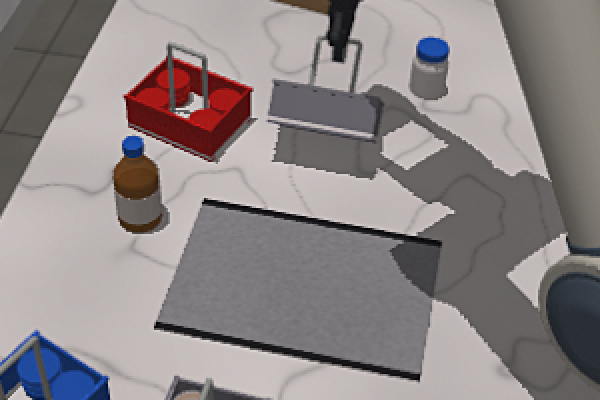

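Tilt is 42°, and the hand is clear of the underside, whose edge shows at about (325,130). I continue towards 65–70°.

```bash
python3 -m crank '[[[0,0.6,0.2],[0,0,0]],[[0,0.7,0.3],[0,0,0]],[[0,0.7,0.3],[0,0,0]],[[0,0.7,0.4],[0,0,0]],[[0,0.7,0.4],[0,0,0]]]'
python3 -m crank '[[[0,0.6,0.4],[0,0,0]],[[0,0.5,0.4],[0,0,0]],[[0,0.4,0.3],[0,0,0]],[[0,0.4,0.3],[0,0,0]],[[0,0,0],[0,0,0]]]'
python3 - <<'E'
from h import *
p,d=manip.snapshot("side"); save(p,"pics/r2.png"); np.save("t6.npy",d); print(tilt(d,.534,-.268,1.53)); print(manip.get_obs()["position"])
E
```

```text
t: 20.95
position: [0.5289, -0.3994, 0.1057]
tool_rot: [1.0, -0.02, -0.0, -0.0]
ft_force: [-0.2, 2.4, -3.1]
gripper_width: 0.0003
grip_force: 1.8
t: 21.45
position: [0.5282, -0.4183, 0.0919]
tool_rot: [1.0, -0.02, -0.0, -0.0]
ft_force: [-1.0, 2.9, -1.0]
gripper_width: -0.0
grip_force: 1.5
(np.float64(62.8027869255905), np.float64(-0.004994442171059075), np.float64(-503.5579809388869))
[ 0.52828661 -0.41797211  0.09214923]
```

```bash
python3 -m crank '[[[0,0.4,0.3],[0,0,0]],[[0,0.4,0.3],[0,0,0]],[[0,0.2,0.2],[0,0,0]],[[0,0,0],[0,0,0]],[[0,0,0],[0,0,0]]]'
python3 -m crank '[[[0,0,0],[0,0,0]],[[0,0,0],[0,0,0]],[[0,0,0],[0,0,0]],[[0,0,0],[0,0,0]],[[0,0,0],[0,0,0]]]'
python3 - <<'E'
from h import *
p,d=manip.snapshot("side"); save(cv2.resize(p[140:240,310:430],(720,600),interpolation=cv2.INTER_CUBIC),"pics/r3.png"); print(tilt(d,.534,-.268,1.53)); print(manip.get_obs()["position"])
E
```

```text
t: 22.0
position: [0.528, -0.4279, 0.0843]
tool_rot: [1.0, -0.02, 0.0, 0.0]
ft_force: [1.2, 3.2, -2.0]
gripper_width: -0.0003
grip_force: 1.4
t: 22.5
position: [0.528, -0.4278, 0.0843]
tool_rot: [1.0, -0.02, 0.0, 0.0]
ft_force: [0.6, 2.5, -1.1]
gripper_width: 0.0001
grip_force: 1.2
(np.float64(74.85282029905527), np.float64(0.008432557133320256), np.float64(-401.88311441286993))
[ 0.52795945 -0.42785082  0.08435286]
```

View pics/r3.png

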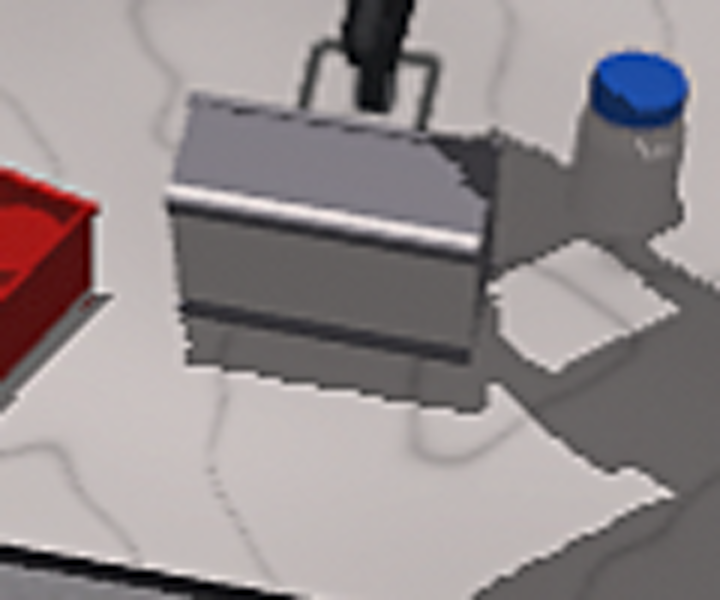

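The right crate's underside, the plane from about (170,205) to (480,355), is blank grey with no ring or cross. So the left crate is the stamped one. I lower the right one gently.

```bash
python3 -m crank '[[[0,-0.4,-0.3],[0,0,0]],[[0,-0.6,-0.5],[0,0,0]],[[0,-0.8,-0.5],[0,0,0]],[[0,-0.8,-0.5],[0,0,0]],[[0,-0.8,-0.5],[0,0,0]]]'
python3 -m crank '[[[0,-0.8,-0.5],[0,0,0]],[[0,-0.8,-0.4],[0,0,0]],[[0,-0.8,-0.4],[0,0,0]],[[0,-0.8,-0.3],[0,0,0]],[[0,-0.8,-0.3],[0,0,0]]]'
python3 -m crank '[[[0,-0.8,-0.3],[0,0,0]],[[0,-0.8,-0.2],[0,0,0]],[[0,-0.8,-0.1],[0,0,0]],[[0,-0.8,0],[0,0,0]],[[0,-0.8,0],[0,0,0]]]'
python3 -m crank '[[[0,-0.7,0],[0,0,0]],[[0,-0.7,0],[0,0,0]],[[0,-0.6,0.1],[0,0,0]],[[0,-0.6,0.1],[0,0,0]],[[0,-0.5,0.1],[0,0,0]]]'
python3 -m crank '[[[0,-0.5,0.1],[0,0,0]],[[0,-0.5,0.1],[0,0,0]],[[0,-0.5,0.1],[0,0,0]],[[0,-0.5,0.1],[0,0,0]],[[0,-0.5,0],[0,0,0]]]'
python3 -m crank '[[[0,-0.4,0],[0,0,0]],[[0,-0.4,0],[0,0,0]],[[0,-0.4,0],[0,0,0]],[[0,-0.5,0],[0,0,0]],[[0,-0.6,0],[0,0,0]]]'
python3 -m crank '[[[0,-1,0],[0,0,0]],[[0,-1,0],[0,0,0]],[[0,0,-3.5],[0,0,0]],[[0,0,-3.5],[0,0,0]],[[0,0,-3.5],[0,0,0]]]'
```

```text
t: 23.05
position: [0.5294, -0.3929, 0.108]
tool_rot: [1.0, -0.019, 0.0, 0.0]
ft_force: [-0.1, 1.8, 0.9]
gripper_width: 0.0
grip_force: 1.0
t: 23.55
position: [0.5308, -0.3531, 0.1264]
tool_rot: [1.0, -0.02, -0.0, -0.0]
ft_force: [1.1, 3.4, -2.0]
gripper_width: 0.0001
grip_force: 1.5
t: 24.05
position: [0.5326, -0.3134, 0.1325]
tool_rot: [1.0, -0.02, 0.0, 0.0]
ft_force: [0.3, 4.0, 2.1]
gripper_width: 0.0
grip_force: 1.5
t: 24.55
position: [0.5337, -0.2824, 0.1292]
tool_rot: [1.0, -0.02, 0.0, -0.0]
ft_force: [0.2, 3.3, 1.2]
gripper_width: -0.0
grip_force: 1.9
t: 25.05
position: [0.5345, -0.2575, 0.125]
tool_rot: [1.0, -0.02, -0.0, -0.0]
ft_force: [0.2, 3.2, -1.7]
gripper_width: 0.0004
grip_force: 1.4
t: 25.55
position: [0.5356, -0.2348, 0.1254]
tool_rot: [1.0, -0.02, 0.0, 0.0]
ft_force: [0.1, 0.6, 0.6]
gripper_width: 0.0
grip_force: 0.0
t: 26.05
position: [0.536, -0.214, 0.2314]
tool_rot: [1.0, -0.019, -0.0, -0.0]
ft_force: [0.8, -0.6, 0.8]
gripper_width: -0.0002
grip_force: 0.0
```

```bash
python3 -m crank '[[[0.1,-4.37,0],[0,0,0]],[[0.1,-4.37,0],[0,0,0]],[[0.1,-4.37,0],[0,0,0]],[[0.1,-4.37,0],[0,0,0]],[[0.1,-4.37,0],[0,0,0]]]' 6
python3 -m crank '[[[0.1,-4.37,0],[0,0,0]],[[0.1,-4.37,0],[0,0,0]],[[0.1,-4.37,0],[0,0,0]],[[0.1,-4.37,0],[0,0,0]],[[0.1,-4.37,0],[0,0,0]]]'
python3 -m crank '[[[0.1,-4.37,0],[0,0,0]],[[0.1,-4.37,0],[0,0,0]],[[0.1,-4.37,0],[0,0,0]],[[0.1,-4.37,0],[0,0,0]],[[0.1,-4.37,0],[0,0,0]]]'
python3 -m crank '[[[0,0,0],[0,0,-0.1436]],[[0,0,0],[0,0,-0.1436]],[[0,0,0],[0,0,-0.1436]],[[0,0,0],[0,0,-0.1436]],[[0,0,0],[0,0,-0.1436]]]'
python3 -m crank '[[[0,0,0],[0,0,-0.1436]],[[0,0,0],[0,0,-0.1436]],[[0,0,0],[0,0,-0.1436]],[[0,0,0],[0,0,-0.1436]],[[0,0,0],[0,0,-0.1436]]]'
python3 -m crank '[[[0,0,0],[0,0,-0.1436]],[[0,0,0],[0,0,0]],[[0,0,0],[0,0,0]]]'
python3 - <<'E'
from h import *
o=manip.get_obs(); m=R.from_quat(o['tool_rot']).as_matrix(); print(m.round(3),o["position"],o["joints"])
p,d=manip.snapshot("side"); w=cloud("side",d).reshape(-1,3)
p,d=manip.snapshot("top"); w=np.vstack([w,cloud("top",d).reshape(-1,3)])
for c in((.577,.307),(.534,-.268)):
    q=w[(abs(w[:,0]-c[0])<.1)&(abs(w[:,1]-c[1])<.11)&(w[:,2]>.055)&(w[:,2]<.072)]; print(cv2.minAreaRect(q[:,:2].astype(np.float32)))
E
```

```text
t: 26.55
position: [0.5494, 0.0055, 0.2304]
tool_rot: [1.0, -0.02, 0.0, -0.0]
ft_force: [0.3, -0.2, -0.1]
gripper_width: 0.0599
grip_force: 0.0
t: 27.05
position: [0.5627, 0.2237, 0.2303]
tool_rot: [1.0, -0.019, 0.0, 0.0]
ft_force: [1.3, -1.2, 0.7]
gripper_width: 0.0601
grip_force: 0.0
t: 27.55
position: [0.576, 0.4418, 0.2302]
tool_rot: [1.0, -0.019, -0.0, 0.0]
ft_force: [1.3, -0.1, 0.1]
gripper_width: 0.0601
grip_force: 0.0
t: 28.05
position: [0.5762, 0.44, 0.2301]
tool_rot: [0.942, 0.336, -0.0, 0.0]
ft_force: [0.9, 0.2, -0.2]
gripper_width: 0.0602
grip_force: 0.0
t: 28.55
position: [0.5762, 0.4399, 0.2301]
tool_rot: [0.764, 0.645, -0.0, -0.0]
ft_force: [-0.1, -0.0, 0.0]
gripper_width: 0.06
grip_force: 0.0
t: 28.85
position: [0.5765, 0.4397, 0.2302]
tool_rot: [0.719, 0.695, -0.0, -0.0]
ft_force: [-1.1, -0.9, 0.1]
gripper_width: 0.0602
grip_force: 0.0
[[ 0.035  0.999 -0.   ]
 [ 0.999 -0.035 -0.   ]
 [-0.    -0.    -1.   ]] [0.57649358 0.43973714 0.23017959] [5.69315670e-01 6.42842718e-01 1.06359005e+00 4.58466540e-05
 1.43541747e+00 6.03957427e-01]
((0.5780079960823059, 0.30823013186454773), (0.16469164192676544, 0.1277942955493927), 86.37171936035156)
((0.538427472114563, -0.26869630813598633), (0.1269150674343109, 0.16262422502040863), 87.816650390625)
```

```bash
python3 -m crank '[[[0,0,4.5],[0,0,0]],[[0,0,4.5],[0,0,0]],[[0,0,4.5],[0,0,0]],[[0,0,4.2],[0,0,0]],[[0,0,2.5],[0,0,0]]]'
python3 -m crank '[[[-1,0,0],[0,0,0]],[[-1,0,0],[0,0,0]],[[-0.6,0,0],[0,0,0]],[[-0.5,0,0],[0,0,0]],[[-0.5,0,0],[0,0,0]]]'
python3 -m crank '[[[-0.5,0,0],[0,0,0]],[[-0.5,0,0],[0,0,0]],[[-0.6,0,0],[0,0,0]],[[-0.8,0,0],[0,0,0]],[[-1,0,0],[0,0,0]]]'
```

```text
t: 29.45
position: [0.5754, 0.4385, 0.0247]
tool_rot: [0.719, 0.695, -0.002, -0.0]
ft_force: [-0.9, -0.4, 0.9]
gripper_width: 0.06
grip_force: 0.0
t: 29.95
position: [0.5765, 0.4032, 0.0298]
tool_rot: [0.718, 0.696, 0.001, 0.0]
ft_force: [0.4, 0.3, 0.0]
gripper_width: 0.0601
grip_force: 0.0
t: 30.45
position: [0.5755, 0.3704, 0.0292]
tool_rot: [0.718, 0.696, 0.001, 0.0]
ft_force: [0.7, 6.6, 3.4]
gripper_width: 0.06
grip_force: 3.3
```

```bash
python3 -m crank '[[[-1.2,0,0],[0,0,0]],[[-1.2,0,0],[0,0,0]],[[-1.2,0,0],[0,0,0]],[[-1.2,0,0],[0,0,0]],[[-1.2,0,0],[0,0,0]]]'
python3 -m crank '[[[-1.2,0,0],[0,0,0]],[[-1.2,0,0],[0,0,0]],[[-1.2,0,0],[0,0,0]],[[-1.2,0,0],[0,0,0]],[[-1.2,0,0],[0,0,0]]]'
python3 -m crank '[[[-1.2,0,0],[0,0,0]],[[-1.2,0,0],[0,0,0]],[[-1.2,0,0],[0,0,0]],[[-1.2,0,0],[0,0,0]],[[-1.2,0,0],[0,0,0]]]'
python3 -m crank '[[[-1.2,0,0],[0,0,0]],[[-1.2,0,0],[0,0,0]],[[-1,0,0],[0,0,0]],[[-0.6,0,0],[0,0,0]],[[0,0,0],[0,0,0]]]'
python3 - <<'E'
from h import *
p,d=manip.snapshot("side"); w=cloud("side",d).reshape(-1,3); o=manip.get_obs(); print(o["position"])
q=w[(abs(w[:,0]-.57)<.11)&(w[:,1]<o["position"][1]-.005)&(w[:,1]>-.13)&(w[:,2]>.055)&(w[:,2]<.072)]; print(cv2.minAreaRect(q[:,:2].astype(np.float32)),cv2.boxPoints(cv2.minAreaRect(q[:,:2].astype(np.float32))))
E
```

```text
t: 30.95
position: [0.5738, 0.31, 0.0292]
tool_rot: [0.718, 0.696, 0.001, 0.0]
ft_force: [0.3, 7.0, 4.4]
gripper_width: 0.06
grip_force: 3.4
t: 31.45
position: [0.572, 0.2499, 0.0292]
tool_rot: [0.718, 0.696, 0.001, 0.0]
ft_force: [0.8, 7.1, 5.0]
gripper_width: 0.0602
grip_force: 3.7
t: 31.95
position: [0.5702, 0.1899, 0.0292]
tool_rot: [0.718, 0.696, 0.001, 0.0]
ft_force: [0.1, 7.6, 5.9]
gripper_width: 0.06
grip_force: 3.9
t: 32.45
position: [0.5685, 0.1491, 0.0288]
tool_rot: [0.718, 0.696, 0.0, 0.0]
ft_force: [-0.1, -0.2, -1.1]
gripper_width: 0.0602
grip_force: 0.0
[0.56829407 0.14931033 0.02858933]
((0.5486367344856262, 0.06232164427638054), (0.17325420677661896, 0.11442970484495163), 43.169219970703125) [[ 0.44631258  0.04478411]
 [ 0.5246003  -0.03867362]
 [ 0.6509609   0.07985918]
 [ 0.57267314  0.1633169 ]]
```

```bash
python3 -m crank '[[[-0.8,0,0],[0,0,0]],[[-1.2,0,0],[0,0,0]],[[-1.2,0,0],[0,0,0]],[[-1.2,0,0],[0,0,0]],[[-1,0,0],[0,0,0]]]'
python3 -m crank '[[[-0.8,0,0],[0,0,0]],[[-0.6,0,0],[0,0,0]],[[-0.4,0,0],[0,0,0]],[[0,0,0],[0,0,0]]]'
python3 -m crank '[[[1.5,0,0],[0,0,0]],[[4,0,0],[0,0,0]],[[4,0,0],[0,0,0]],[[4,0,0],[0,0,0]],[[4,0,0],[0,0,0]]]'
python3 - <<'E'
from h import *
p,d=manip.snapshot("side"); save(p[150:450,200:500].repeat(2,0).repeat(2,1),"pics/end.png"); w=cloud("side",d).reshape(-1,3); o=manip.get_obs(); print(o["position"])
p,d=manip.snapshot("top"); w=np.vstack([w,cloud("top",d).reshape(-1,3)])
q=w[(abs(w[:,0]-.56)<.11)&(abs(w[:,1])<.13)&(w[:,2]>.058)&(w[:,2]<.071)]; r=cv2.minAreaRect(q[:,:2].astype(np.float32)); print(r)
b=cv2.boxPoints(r)-[.514,-.0126]; a=-.0227; print(b@np.array([[np.cos(a),-np.sin(a)],[np.sin(a),np.cos(a)]]))
E
```

```text
t: 33.0
position: [0.5667, 0.0957, 0.0285]
tool_rot: [0.718, 0.696, 0.0, 0.0]
ft_force: [-0.2, 7.3, 3.2]
gripper_width: 0.0599
grip_force: 3.1
t: 33.4
position: [0.566, 0.0775, 0.0284]
tool_rot: [0.718, 0.696, 0.0, 0.0]
ft_force: [-0.0, -0.5, 0.5]
gripper_width: 0.0601
grip_force: 0.0
t: 33.9
position: [0.5707, 0.2552, 0.0282]
tool_rot: [0.718, 0.696, -0.0, -0.0]
ft_force: [1.3, -0.1, 0.2]
gripper_width: 0.06
grip_force: 0.0
[0.57095438 0.26068309 0.02846072]
((0.5710328221321106, -0.013463020324707031), (0.16458390653133392, 0.12792380154132843), 88.43756866455078)
[[-0.0072996  -0.08156708]
 [ 0.1206229  -0.08215163]
 [ 0.12137504  0.08243055]
 [-0.00654747  0.0830151 ]]
```

View pics/end.png

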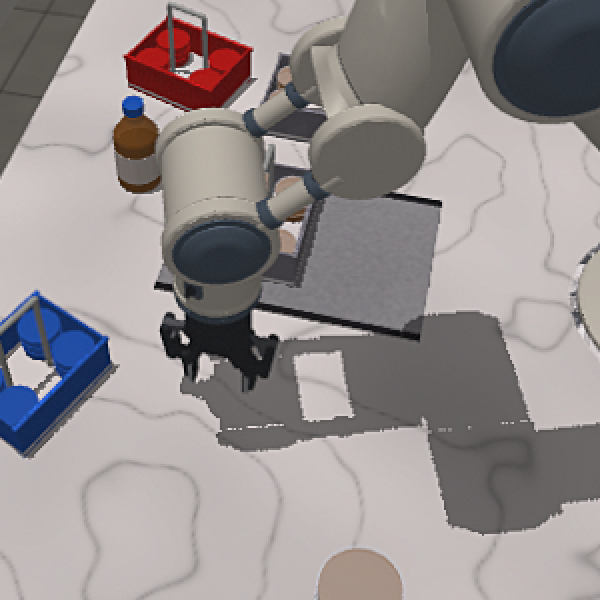

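The stamped crate, partly hidden behind the wrist at about (285,220), stands inside the lane. Its corners lie within ±0.083 m across the lane and 0.121 m along it. The robot touches nothing, so I settle briefly and hand in.

```bash
python3 -m crank '[[[1,0,-2],[0,0,0]],[[0,0,-1],[0,0,0]],[[0,0,0],[0,0,0]],[[0,0,0],[0,0,0]],[[0,0,0],[0,0,0]]]'
python3 -c "
from cell import manip
print(manip.sign_off())"
```

```text
t: 34.5
position: [0.5712, 0.2619, 0.0577]
tool_rot: [0.718, 0.696, -0.0, -0.0]
ft_force: [-0.3, -0.4, -0.2]
gripper_width: 0.0601
grip_force: 0.0
the job is handed in; nothing more can be done
None
```

I handed the job in at 34.5 s with the left crate in the lane as the stamped one, though I never saw its stamp (left by elimination: the right crate's underside, seen after I turned it about 90° by its bar, was blank), both crates having been tipped to 65–75°, held and lowered; no verdict came back.

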